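Push the blank up the lathe's loading gutter past the one-way latch

ROBOT

A 6-joint arm with a two-finger parallel gripper is mounted at the origin on the work surface. World frame = base frame: x ahead of the robot, y to its left, z up, the work surface at z = 0. Lengths are in m, angles in rad, forces in N, time in s.
With the tool pointing down it reaches from about 0.275 to 0.875 m from the base axis. Payload 12.5 kg.
Tool frame: the origin (TCP) lies on the centre line of the jaws, within the pads' length; the fingertips stand r.finger_overhang ahead of it and the grasp point (between the pads) lies 3 mm ahead of it (r.finger_overhang is the distance from the TCP to the fingertips, in m); z points along the fingers, y is the direction in which the jaws open and shut (so a half turn about z gives the same grasp; the last joint's range is limited). The gripper opens to 85 mm and grips with 20 to 120 N. Pads are 22 mm wide; open, the fingers measure 114 mm over their backs; the gripper's body (76 mm by 85 mm) begins 54 mm behind the grasp point. The pads swing forward as they close: fully open they stand 13 mm farther back than shut.
Start: joints at [-1.255, 0.351, 1.652, -0, 1.139, -0.085], TCP at [0.215, -0.506, 0.253] pointing down, gripper open.
Joint ranges: [-2.75, 2.75], [-0.79, 2.1], [0.01, 2.65], [-1.57, 4.71], [0.07, 3.14], [-2.87, 2.87]. Speed limits (rad/s): [2.22, 2.22, 2.79, 3.14, 3.14, 3.14].

INTERFACE

Orientations are given as a unit quaternion [x, y, z, w].
In Python, from cell import r, optics gives the robot as it stands. The module is installed in compiled form; this text tells all that it offers. Calls block until the motion is done:
- r.move_to(position, orientation): joint-space move of the TCP to a pose.
- r.move_linear(position, rot=None, vel=0.15): straight line of the TCP; rot=None keeps the orientation; vel is the mean speed in m/s.
- r.set_joints(angles): joint-space move.
- r.set_gripper(opening, squeeze=None): opening from 0.0 (shut) to 1.0 (fully open); squeeze is the grip in N (None keeps the last); returns when the fingers have stopped.
- r.sleep(seconds).
- r.inverse_kinematics(position, orientation): joint angles nearest the present ones, or None.
- optics.get_image(name): name is "scene" or "top" or "wrist"; returns a dict with "pixels" (400x640x3 uint8, red, green, blue), "depth" (400x640 float32, m along the optical axis (not along the pixel's ray), 0 where there is no reading), "fx", "fy", "cx", "cy" (pixels), "camera_from_world" (4x4, takes a point from world to camera coordinates); the wrist camera has in their place "mount" (4x4, takes a point from camera to tool coordinates, whose origin is the TCP and whose axes are the flange's). Camera axes: x right, y down, z forward; pixel columns grow to the right and rows downward; lengths in m; the calibration is good to about 2 mm. A picture is of the moment at which its call begins: read the wrist's pose just before it.
A pose or a line that the arm cannot do raises r.PlanningError and nothing moves.
- r.hand_in(): hands the job in, once; it reports no verdict.
Readings, each from a call of its own:
- r.current_t(): time.
- r.current_q(): joint angles.
- r.current_qvel(): joint speeds.
- r.current_effort(): joint torques, N m.
- r.current_tool_pos(): TCP position.
- r.current_ee_rot(): TCP orientation.
- r.current_contact_force(): force on the tool from outside, world axes, zero at the start.
- r.current_torque(): the same for the moment, N m.
- r.current_opening(): opening from 0.0 (shut) to 1.0 (fully open).
Only numpy, scipy, OpenCV 4.12 (cv2) and the standard library are available. Lean on these libraries where they do the work, as an engineer would, in place of code of your own. Each camera call takes 0.05 s, during which the arm holds its last target. There are 200 camera calls.

TASK

Push the round blank lying at the low end of the sloped loading gutter up to the stop plate, past the spring latch in the gutter floor, so that the latch springs up behind it and it stays there without rolling back. Only push it: do not lift it off the gutter, and leave the spare blanks, the chuck key and the oil bottle where they are. Finish with the hand clear of everything.

Things in the scene. Friction and masses are not known exactly. Their poses are not given: they have to be found in the camera images.
- blank: the round blank to push: plain solid aluminium cylinder, diameter 50 mm, length 80 mm, about 0.42 kg, lying across the gutter, at the start resting against the low lip. Origin at its very centre; its own y axis is the cylinder's axis (level, across the gutter); x and z turn as it rolls
- chute: the sheet-steel gutter, fixed to the bench, rising at 12 degrees. Origin on the floor, mid-width, at the inner face of the low lip. x runs up the slope, y across, z square to the floor. Floor 400 mm long, 84 mm clear between the cheeks; the 3 mm cheeks stand 18 mm above the floor, the lip 8 mm. 16 mm slot along mid-floor. Oily bare metal: the blank rolls and slides easily (friction about 0.2)
- stop_face (a point): the foot of the stop plate: point on the floor surface, mid-width, in the plate's face that looks down the slope; axes as the chute. The plate is 62 mm wide and stands 41.5 mm above the floor; the clamped foot and black clamp knob behind it (up the slope) reach 35 mm above the floor. The stop is clamped somewhere between 250 and 330 mm up the gutter from the lip and does not give way
- latch_nose (a point): the nose of the one-way latch, an 11 mm wide steel dog in the slot mid-floor, standing 8 mm above the floor and 47.5 mm down the slope from the stop face. Its low side is a 25 degree ramp which a blank pushed uphill rolls over, pressing it below the floor (a newton or two); then it springs up again. Pushed from the uphill side it locks. A blank held by it has its centre 29 mm from the stop face, with about 4 mm of play up to the stop
- latch (a joint): angle of the one-way latch: 0 fully up, about 0.4 rad when pressed level with the floor; a light spring returns it to 0
- spare0: a spare blank, same aluminium cylinder (diameter 50 mm, 80 mm high), standing on end on the bench beside the gutter; origin at the centre of its underside. To be left alone
- spare1: another spare blank like it, standing on end beside the first. To be left alone
- chuck_key: steel T-handled chuck key lying on the bench, about 100 x 110 mm, 16 mm high; origin under its middle. To be left alone
- oil_bottle: white plastic oil bottle, diameter 54 mm, 155 mm high with its bent spout, on the bench near the gutter's high end; origin at the centre of its underside. To be left alone
Mind the look-alikes: they are no part of the job. Leave any green look-alike of the blank alone.

How it is judged:
At the end, for the whole second after the job is handed in: the blank lies at rest on the gutter floor, across the gutter (within 7 degrees), between the stop plate and the latch: its centre 21 to 33 mm from the stop face, within 4 mm of 25 mm above the floor and 8 mm of mid-width; the latch is up again behind it (below 0.08 rad) (x of blank in the frame of stop_face between -0.033 and -0.021 m and y of blank in the frame of stop_face between -0.008 and 0.008 m and z of blank in the frame of stop_face between 0.021 and 0.029 m and angle between the y axis of blank and the y axis of chute, either way round below 0.12 rad and value of joint latch below 0.08 rad and linear speed of blank below 0.02 m/s); the robot touches nothing.
It fails at once if the blank was lifted more than 10 mm off the gutter floor (z of blank in the frame of chute above 0.035 m).
It fails at once if a spare blank, the chuck key or the oil bottle was moved by more than 20 mm (distance of any of spare0, spare1, chuck_key, oil_bottle from where it was at the start of the episode above 0.02 m).
It fails at once if a spare blank or the oil bottle was knocked over (angle between any of spare0, spare1, oil_bottle's own z axis and vertical above 0.4 rad).
It also fails if it takes over 48 s, if anything falls off the work surface, if the arm or the gripper's body presses on something with over 40 N, if the wrist force passes 120 N, or if a joint passes its speed limit or range.

## Working session

There is one attempt and no reset: what is moved stays moved. The work goes in short steps, each a Python script; the robot and the scene stay as the last script left them, time stands still between calls to the robot, and variables do not carry over. Pictures are saved under pics/ and viewed, about 8 in all and at most 12, crops included, and the job is handed in when it is done.

```bash
mkdir -p pics
python3 - <<'E'
from cell import r, optics
import cv2, numpy as np
for n in ("scene","top"):
    im=optics.get_image(n); np.savez(f"{n}0.npz",**im)
    cv2.imwrite(f"pics/{n}0.png",im["pixels"][:,:,::-1])
    print(n,im["fx"],im["fy"],im["cx"],im["cy"],np.round(im["camera_from_world"],4).tolist(),(im["depth"]>0).mean())
print(r.finger_overhang,r.current_t(),r.current_tool_pos(),r.current_ee_rot(),r.current_contact_force())
E
```

```text
scene 520.3699735216828 520.3699735216828 335.43889205548203 200.07605593227734 [[0.4114, 0.9114, -0.0044, -0.2144], [0.7212, -0.3285, -0.6098, -0.3459], [-0.5573, 0.2477, -0.7925, 1.4926], [0.0, 0.0, 0.0, 1.0]] 0.99580078125
top 476.93019438690857 476.93019438690857 322.9403984474603 201.11604692888923 [[0.0017, -0.9999, -0.0148, 0.0126], [-0.9982, -0.0008, -0.06, 0.573], [0.06, 0.0148, -0.9981, 1.3175], [0.0, 0.0, 0.0, 1.0]] 0.9959765625
0.022 0.1 [ 0.21451917 -0.50614385  0.25280673] [ 9.79986661e-01  1.99062495e-01 -6.31465521e-05 -5.13227195e-04] [0.21997189 1.28352372 0.60583945]
```

View pics/scene0.png

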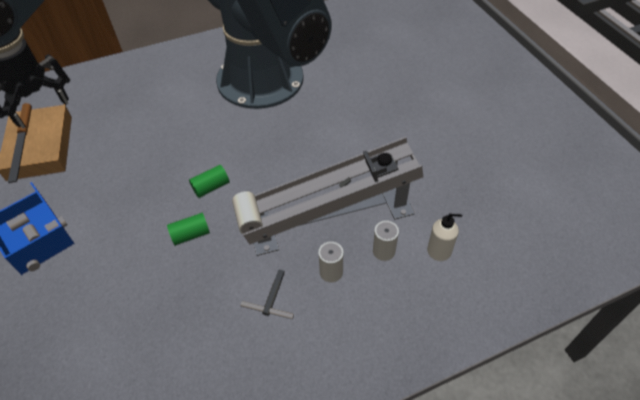

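View pics/top0.png

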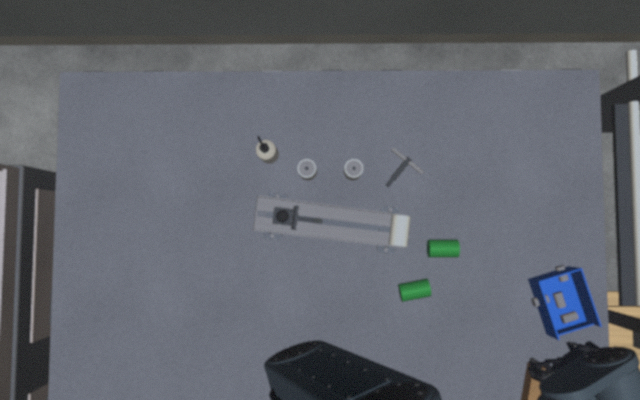

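Scene view: the blank is the pale cylinder at the gutter's low end, scene (247,212) / top (400,231). Things that could be mistaken for it: green cylinders at top (443,248) and (415,290), standing spares at (307,168) and (354,168), and parts in the blue box at (562,305). The description (aluminium, lying on the gutter at the lip) picks (400,231). The stop knob is at top (283,216), the bottle at (265,150).

```bash
cat > h.py <<'E'
import numpy as np, cv2
def load(n): return dict(np.load(n))
def cloud(im,T=None):
    d=im["depth"]; v,u=np.mgrid[:d.shape[0],:d.shape[1]]
    p=np.stack([(u-im["cx"])/im["fx"]*d,(v-im["cy"])/im["fy"]*d,d],-1)
    T=np.linalg.inv(im["camera_from_world"]) if T is None else T
    return p@T[:3,:3].T+T[:3,3]
def project(im,P):
    T=im["camera_from_world"]; c=np.atleast_2d(P)@T[:3,:3].T+T[:3,3]
    return np.stack([c[:,0]/c[:,2]*im["fx"]+im["cx"],c[:,1]/c[:,2]*im["fy"]+im["cy"]],-1)
E
python3 - <<'E'
from h import *
np.set_printoptions(precision=4,suppress=True)
t=load("top0.npz"); s=load("scene0.npz")
P=cloud(t)
print("table",np.median(P[100:130,100:240,2]), "scene table",np.median(cloud(s)[330:380,50:200,2]))
for rr in (204,216,222,228,236): print(rr,[np.round(P[rr,c],3).tolist() for c in (260,268,283,294,300,320,350,380,400)])
a=cv2.resize(t["pixels"][185:260,245:420],None,fx=4.5,fy=4.5,interpolation=cv2.INTER_CUBIC)
b=cv2.resize(s["pixels"][130:260,225:430],None,fx=3.8,fy=3.8,interpolation=cv2.INTER_CUBIC)[:,:787]
a=a[:,:787]; b=cv2.copyMakeBorder(b,0,0,0,787-b.shape[1],0); a=cv2.copyMakeBorder(a,0,0,0,787-a.shape[1],0)
out=np.vstack([a,b]); print(out.shape); cv2.imwrite("pics/crop1.png",cv2.resize(out,None,fx=.7,fy=.7)[:,:,::-1])
E
```

```text
table -7.830799575303526e-05 scene table 0.0008591576229064479
204 [[0.559, 0.174, 0.125], [0.559, 0.153, 0.126], [0.56, 0.116, 0.11], [0.56, 0.087, 0.109], [0.56, 0.072, 0.104], [0.56, 0.02, 0.109], [0.566, -0.063, 0.001], [0.566, -0.148, 0.001], [0.566, -0.205, -0.004]]
216 [[0.532, 0.192, 0.0], [0.532, 0.169, 0.002], [0.493, -0.007, 1.35], [0.527, 0.084, 0.149], [0.532, 0.078, 0.003], [0.529, 0.02, 0.095], [0.53, -0.06, 0.076], [0.53, -0.141, 0.062], [0.529, -0.19, 0.095]]
222 [[0.513, 0.173, 0.126], [0.513, 0.153, 0.12], [0.512, 0.112, 0.147], [0.512, 0.084, 0.151], [0.513, 0.072, 0.104], [0.513, 0.02, 0.091], [0.515, -0.063, 0.006], [0.493, -0.007, 1.35], [0.514, -0.189, 0.099]]
228 [[0.497, 0.173, 0.124], [0.497, 0.153, 0.122], [0.497, 0.116, 0.108], [0.497, 0.084, 0.153], [0.497, 0.072, 0.099], [0.498, 0.02, 0.091], [0.498, -0.06, 0.074], [0.498, -0.147, 0.007], [0.498, -0.189, 0.102]]
236 [[0.475, 0.191, 0.002], [0.475, 0.168, 0.009], [0.475, 0.126, -0.002], [0.475, 0.095, 0.003], [0.477, 0.07, 0.124], [0.477, 0.02, 0.092], [0.476, -0.06, 0.076], [0.476, -0.142, 0.056], [0.477, -0.19, 0.094]]
(832, 787, 3)
```

View pics/crop1.png

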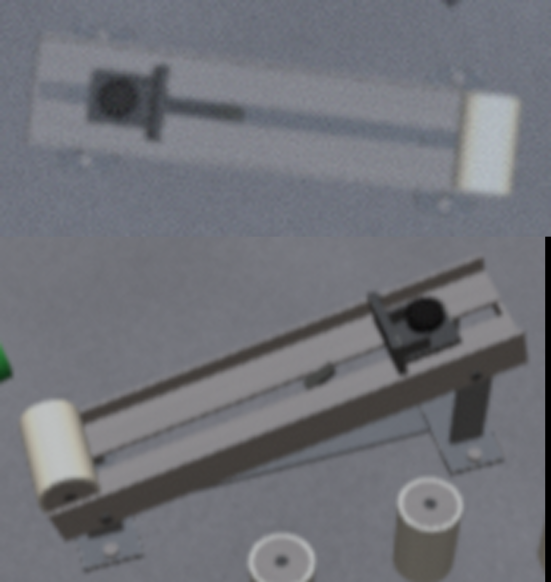

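The crop confirms the blank: a plain cylinder lying against the lip with an empty gutter above it. The latch nose and stop plate (T-shaped, with knob) are up the slope. Next I fit the gutter frame from the point cloud.

Run:
```python
from h import *
np.set_printoptions(precision=4,suppress=True)
t=load("top0.npz"); s=load("scene0.npz")
P=cloud(t); R=P[185:260,245:420].reshape(-1,3)
R=R[(R[:,2]>.03)&(R[:,2]<.2)]
# floor: 12deg slope; fit plane robustly
F=R[(R[:,1]>-.14)&(R[:,1]<.06)]
best=None;rng=np.random.default_rng(0)
for k in range(500):
    A=F[rng.choice(len(F),3,False)]
    try:c=np.linalg.solve(np.c_[A[:,:2],np.ones(3)],A[:,2])
    except: continue
    n=(abs(F[:,:2]@c[:2]+c[2]-F[:,2])<.003).sum()
    if best is None or n>best[0]: best=(n,c)
c=best[1]
for _ in range(3):
    m=abs(F[:,:2]@c[:2]+c[2]-F[:,2])<.004; c=np.linalg.lstsq(np.c_[F[m,:2],np.ones(m.sum())],F[m,2],rcond=None)[0]
print("plane",c,m.sum(),len(F),"slope deg",np.degrees(np.arctan(np.hypot(*c[:2]))),"dir",np.degrees(np.arctan2(c[1],c[0])))
# edges: for y bins, x extents
for cl,nm in ((P,"top"),(cloud(s),"scene")):
    Q=cl.reshape(-1,3); Q=Q[(Q[:,0]>.42)&(Q[:,0]<.62)&(Q[:,1]>-.26)&(Q[:,1]<.2)&(Q[:,2]>.03)&(Q[:,2]<.2)]
    h=Q[:,2]-(Q[:,:2]@c[:2]+c[2])
    ys=np.arange(-.13,.05,.01); E=[]
    for y in ys:
        q=Q[(abs(Q[:,1]-y)<.005)&(h>-.01)&(h<.03)]; E.append([np.percentile(q[:,0],2),np.percentile(q[:,0],98)])
    E=np.array(E); print(nm,"lo",np.polyfit(ys,E[:,0],1),"hi",np.polyfit(ys,E[:,1],1),"w",np.median(E[:,1]-E[:,0]))
    st=Q[(h>.03)&(Q[:,1]>0)]; print("stop pts",len(st),st.min(0),st.max(0))
    bl=Q[(h>.03)&(Q[:,1]<-.1)]; print("blank",len(bl),bl.min(0),bl.max(0),np.median(bl,0)); b=bl[:,:2].astype(np.float32)
    print(cv2.minAreaRect(b))
    # stop plate lower edge, by lateral
    for x in (.49,.50,.51,.52,.53,.54,.55):
        q=st[abs(st[:,0]-x)<.005]; 
        if len(q): print("  x",x,"ymin",np.percentile(q[:,1],3),len(q),"hmax",np.max(q[:,2]-(q[:,:2]@c[:2]+c[2])))
```

```text
plane [0.0273 0.2141 0.0743] 1755 2220 slope deg 12.177372858429228 dir 82.74304846370369
top lo [0.1243 0.47  ] hi [0.1166 0.557 ] w 0.08713700971282154
stop pts 202 [0.4947 0.0744 0.1376] [0.553  0.1299 0.1565]
blank 542 [ 0.4505 -0.2169  0.0748] [ 0.5323 -0.162   0.1039] [ 0.4901 -0.1871  0.0947]
((0.49084118008613586, -0.18951529264450073), (0.04886762425303459, 0.08069764822721481), 82.34124755859375)
  x 0.49 ymin 0.08196125189919375 4 hmax 0.0416337747300686
  x 0.5 ymin 0.08152979300798402 16 hmax 0.04691684762167436
  x 0.51 ymin 0.07956193671989972 25 hmax 0.045300498933663294
  x 0.52 ymin 0.07941368288383047 56 hmax 0.04255335816542588
  x 0.53 ymin 0.07912711001578591 52 hmax 0.04534486550679577
  x 0.54 ymin 0.07667944776304146 37 hmax 0.04650377743515638
  x 0.55 ymin 0.075195590587863 12 hmax 0.045158370977256945
scene lo [0.1211 0.4717] hi [0.1204 0.5627] w 0.09100890517181043
stop pts 264 [0.4942 0.0697 0.1354] [0.5575 0.1247 0.154 ]
blank 819 [ 0.4509 -0.2238  0.0723] [ 0.5362 -0.1665  0.1036] [ 0.5009 -0.1964  0.0947]
((0.4939958453178406, -0.1948486566543579), (0.048847638070583344, 0.08534359186887741), 83.06684112548828)
  x 0.49 ymin 0.07798603566365975 1 hmax 0.0407120505661927
  x 0.5 ymin 0.07549998585772694 16 hmax 0.046165725555497195
  x 0.51 ymin 0.07473016245423435 15 hmax 0.04631790766304281
  x 0.52 ymin 0.07347102547633338 54 hmax 0.046924441828641195
  x 0.53 ymin 0.07276378290954932 69 hmax 0.04589127213436381
  x 0.54 ymin 0.07223953518156906 73 hmax 0.04587326563826097
  x 0.55 ymin 0.06977154929121614 25 hmax 0.04599366319866452
```

```bash
cat >> h.py <<'E'
from scipy.spatial.transform import Rotation as Ro
ph=np.arctan2(.9927,.1205); sl=np.radians(12)
X=np.array([np.cos(ph)*np.cos(sl),np.sin(ph)*np.cos(sl),np.sin(sl)])
Y=np.array([-np.sin(ph),np.cos(ph),0]); N=np.cross(X,Y)
B=np.array([.493,-.192,.072]); O=B-.0183*X-.025*N     # chute origin
O=O+Y*0
def W(s,l,h): return O+s*X+l*Y+h*N
def rot(sg):  return Ro.from_matrix(np.c_[np.cross(sg*Y,-N),sg*Y,-N]).as_quat()
def S(p): d=np.asarray(p)-O; return np.array([d@X,d@Y,d@N])
E
python3 - <<'E'
from h import *; from cell import r,optics
np.set_printoptions(precision=4,suppress=True)
print("O",O,"centreline x at O",.515+.121*O[1],"floor z there",.0743+.2141*O[1]+.0273*O[0])
print("stop s",S([.5246,.079,.152]),S([.526,.073,.152]))
r.set_gripper(.35); print("open",r.current_opening(),r.finger_overhang)
q0=np.array(r.current_q())
p=W(-.06,0,.12); c=[]
for sg in (1,-1):
    q=r.inverse_kinematics(p,rot(sg)); print(sg,q)
    if q is not None: c.append((np.abs(np.array(q)-q0).max(),sg))
sg=min(c)[1]
r.move_to(p,rot(sg)); print(sg,r.current_t(),S(r.current_tool_pos()),r.current_contact_force())
T=np.eye(4);T[:3,:3]=Ro.from_quat(r.current_ee_rot()).as_matrix();T[:3,3]=r.current_tool_pos()
im=optics.get_image("wrist"); np.savez("wrist1.npz",T=T,**im); cv2.imwrite("pics/wrist1.png",im["pixels"][:,:,::-1])
E
```

```text
O [ 0.4915 -0.2046  0.0437] centreline x at O 0.4902422203956045 floor z there 0.043910166079574466
stop s [0.3018 0.0013 0.0465] [ 0.2961 -0.0008  0.0477]
open 0.3508781013921123 0.022
1 [-0.6977  0.5409  1.658   0.2004  1.0667  2.4568]
-1 [-0.6977  0.5409  1.658   0.2004  1.0667 -0.6848]
-1 2.025 [-0.0608  0.0002  0.1206] [-0.4965 -0.1319  0.5028]
```

View pics/wrist1.png

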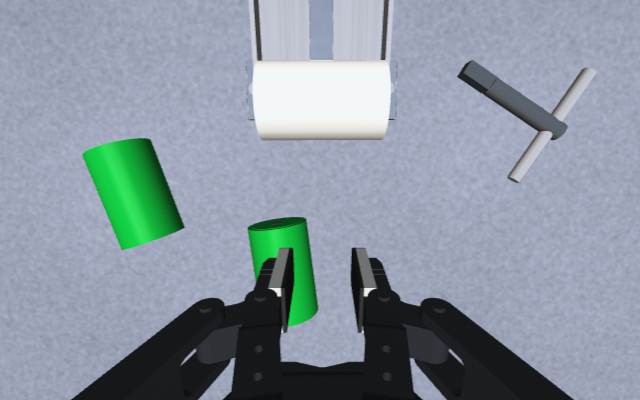

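The wrist view shows the blank centred at (322,100), in line with the fingers at column 320. The nearest green cylinder (283,270) is lower than the fingertips will go, so I descend behind the blank and push.

Run:
```python
from h import *; from cell import r,optics
np.set_printoptions(precision=4,suppress=True)
f0=None
def st(n):
    global f0
    f=np.array(r.current_contact_force()); f=np.array([f@X,f@Y,f@N]); 
    print(n,round(r.current_t(),2),S(r.current_tool_pos()),f); return f
r.move_linear(W(-.031,0,.12),vel=.1); r.move_linear(W(-.031,0,.034),vel=.1); r.sleep(.2); f0=st("down")
for s in (.0,.06,.12,.19): r.move_linear(W(s,0,.034),vel=.06); st("push")
im=optics.get_image("scene"); cv2.imwrite("pics/scene2.png",cv2.resize(im["pixels"][110:270,210:450],None,fx=3,fy=3,interpolation=cv2.INTER_CUBIC)[:,:,::-1])
```

```text
down 3.73 [-0.0311 -0.0002  0.0345] [-0.1242  0.7651  0.2265]
push 4.39 [0.0002 0.     0.0339] [-0.1842  0.6752  0.1209]
push 5.54 [0.0598 0.0001 0.0339] [-0.4251 -0.3837 -0.5329]
push 6.69 [0.1198 0.0001 0.0339] [-0.8857  0.0985 -0.2218]
push 8.01 [0.1898 0.0001 0.0339] [-0.363   0.6844 -0.215 ]
```

View pics/scene2.png

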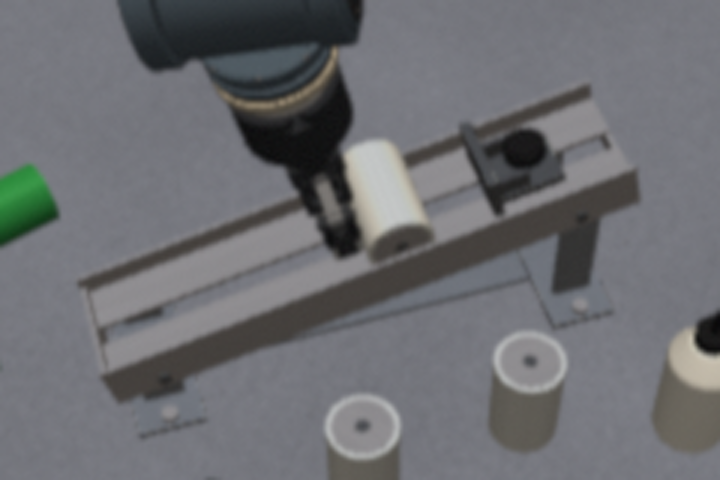

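The blank (390,200 in the crop) is square across the gutter and riding ahead of the fingers. I continue slowly up to contact with the stop.

Run:
```python
from h import *; from cell import r,optics
np.set_printoptions(precision=3,suppress=True)
def F():
    v=[]
    for _ in range(4): v.append(np.array(r.current_contact_force())@X); r.sleep(.02)
    return np.mean(v)
s=.19
while s<.246:
    s+=.004 if s<.226 else .001
    r.move_linear(W(s,0,.034),vel=.04); f=F(); print(round(s,3),round(f,2),end="; ")
    if f<-7: break
print(r.current_t(),S(r.current_tool_pos()))
r.sleep(.3)
im=optics.get_image("scene"); a=im["pixels"][110:230,300:450]
T=np.eye(4);T[:3,:3]=Ro.from_quat(r.current_ee_rot()).as_matrix();T[:3,3]=r.current_tool_pos()
w=optics.get_image("wrist")
cv2.imwrite("pics/push3.png",np.vstack([cv2.resize(a,None,fx=4,fy=4)[:360],cv2.resize(w["pixels"][:240],(600,225))])[:,:,::-1])
```

```text
0.194 -1.75; 0.198 -1.7; 0.202 -1.96; 0.206 -1.65; 0.21 -0.18; 0.214 -0.8; 0.218 -0.89; 0.222 -0.82; 0.226 -0.16; 0.227 -0.04; 0.228 -0.07; 0.229 -0.07; 0.23 -0.13; 0.231 -0.64; 0.232 -1.15; 0.233 -2.1; 0.234 -1.02; 0.235 -1.35; 0.236 -6.68; 0.237 -13.84; 14.3917 [ 0.236 -0.     0.034]
```

View pics/push3.png

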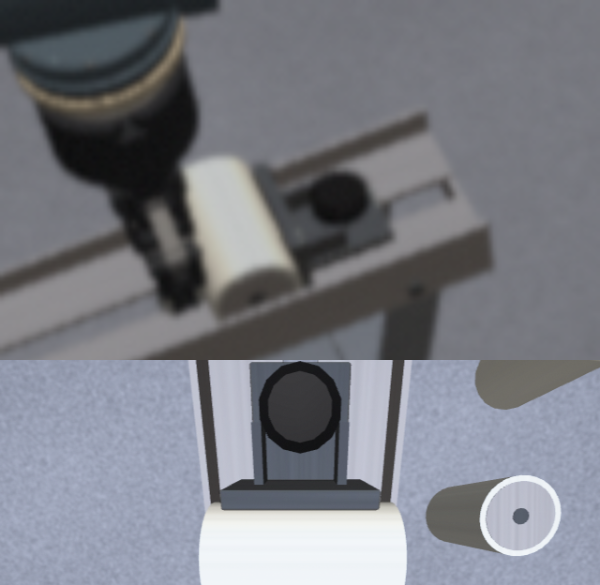

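Both views show the blank hard against the stop plate, where the force rose to 14 N at s=0.236 against 0.2375 predicted. I back off slowly, clear the hand and check.

Run:
```python
from h import *; from cell import r,optics
np.set_printoptions(precision=4,suppress=True)
r.move_linear(W(.226,0,.034),vel=.02); r.sleep(.3)
r.move_linear(W(.17,0,.034),vel=.06); r.move_linear(W(.10,0,.16),vel=.12); r.sleep(.5)
w=optics.get_image("wrist")
r.move_linear(W(-.05,0,.25),vel=.2); r.sleep(.5)
t=optics.get_image("top"); s=optics.get_image("scene")
Q=cloud(t).reshape(-1,3); d=(Q-O)@np.c_[X,Y,N]
m=(abs(d[:,1])<.055)&(d[:,0]>.2)&(d[:,0]<.30)&(d[:,2]>.035)&(d[:,2]<.06)
for nm,im in(("top",t),("scene",s)):
    Q=cloud(im).reshape(-1,3); d=(Q-O)@np.c_[X,Y,N]
    m=(abs(d[:,1])<.055)&(d[:,0]>.2)&(d[:,0]<.35)&(d[:,2]>.03)&(d[:,2]<.07)
    px=im["pixels"].reshape(-1,3).astype(int); b=d[m&(px.min(1)>130)]; k=d[m&(px.max(1)<90)]
    print(nm,"blank",len(b),np.percentile(b,[3,50,97],0).tolist(),"dark stop s",np.percentile(k[:,0],[2,10]),len(k))
    print(cv2.minAreaRect(b[:,:2].astype(np.float32)))
print(r.current_t(),r.current_contact_force())
a=cv2.resize(s["pixels"][120:230,310:450],None,fx=4,fy=4,interpolation=cv2.INTER_CUBIC)[:,:560]
b=cv2.resize(w["pixels"],(560,350))[:160]
cv2.imwrite("pics/end4.png",np.vstack([a,b])[:,:,::-1])
```

```text
top blank 594 [[0.2480379421916863, -0.03589322013990752, 0.03361711143646079], [0.27289669240900427, 0.002137295922066477, 0.046919979206318366], [0.2930799896016742, 0.03972599827182171, 0.05359329624293561]] dark stop s [0.3028 0.3049] 166
((0.2701253294944763, 0.0016306191682815552), (0.049647387117147446, 0.08059071004390717), 0.008102062158286572)
scene blank 598 [[0.2468165948021601, -0.037416724818298365, 0.03839131263668667], [0.2662517913595405, -0.0017736326796512904, 0.04952615326348627], [0.28760285726417767, 0.036937673041551905, 0.05455179769360342]] dark stop s [0.2479 0.2604] 349
((0.2675553858280182, -0.0005559846758842468), (0.04425330087542534, 0.08239233493804932), 0.5009312033653259)
20.4 [-0.2475  0.1367  0.2691]
```

View pics/end4.png

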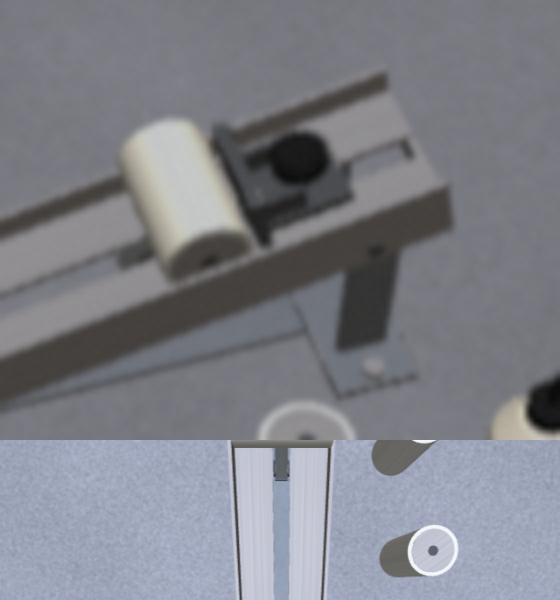

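```bash
python3 -c "
from cell import r
r.hand_in(); print(r.current_t())"
```

```text
the job is handed in; nothing more can be done
the job is handed in; nothing more can be done
```

I pushed the blank up the gutter with the half-closed fingers, over the latch and onto the stop plate, then backed the hand off slowly and handed the job in at about 20 s.

- **Contact with the stop:** the force rose to about 14 N at 0.236 m of finger travel, against 0.2375 m predicted.
- **Blank position:** after release, the top camera puts its centre 0.270 m up the gutter and the scene camera 0.268 m. The stop face is at about 0.299 m by the first measurement, or 0.297 m from where the blank touched it. The blank is therefore about 27 to 31 mm from the stop face, and 29 mm is the position when the latch holds it.
- **Alignment:** it lies square across the gutter to within 0.5° and within 2 mm of mid-width.
- **Rest:** it was still there about 5 s after I let go, with the latch nose visible behind it. I did not measure the latch angle; I take it as up because the blank did not roll back.
- **Surroundings:** the hand is clear with no contact force. The hand's path stayed clear of the spares, chuck key and oil bottle, but I did not measure their positions again at the end.

**Disagreement:** the two cameras differ by about 2.5 mm along the gutter, close to the stated calibration error. The final scene-camera reading of the stop edge (0.248 m) was unusable because it picked up other dark pixels, so I ignored it. The top camera's last dark-edge reading was 0.303 m, which would put the blank at about 33 mm, the edge of the allowed range. I trust the contact measurement more.

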